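Start the bench polisher at its lever-lock switch

TASK

Start the bench polisher, the motor with the thick felt wheel: on the switch beside it, lift the black locking collar up along the lever until its cross-pin is clear of the notches, flip the lever over to its other side, and let go so that the collar drops home in the notches there. The fan next to it has the same kind of switch: do not flip that one.

Things in the scene. Friction and masses are not known exactly. Their poses are not given: they have to be found in the camera images.
- polisher: Fixed polisher on a wooden board (mm: x -100 to 80, y -65 to 255, 20 thick), yaw within 20 degrees of the robot's axes. Origin: on the work surface under the middle of its switch; z up. Switch: grey housing 100 x 78, top at z 70, with two steel guide plates (y -15 and 15, tops z 107). Towards +y: finned dark motor (y 100 to 185, top z 140) and a grey felt wheel 124 across (y 203 to 227).
- polisher_lever (a joint): Lever of the polisher's switch: steel rod 10 mm thick, its end 108 mm from its hinge; the hinge runs along the polisher's y, at x 0, y 0, z 55 mm. Angle, rad: 0 = leaning 0.42 to -x (off, starts within 0.1 of it), 0.42 = upright, 0.84 = leaning 0.42 to +x (on, end stop). Light friction (0.04 N m) holds it. With the collar down it has about 0.13 rad of play; above 0.72 the far notches take the pin.
- polisher_collar (a joint): Lift of the black collar along the lever, m: 0 = down, 0.022 = end stop. Collar 28 mm across, 52 to 86 mm from the hinge when down; its cross-pin (8 thick, 38 long, along y, 45 mm from the hinge) sits in notches of the guide plates, a tooth between. Above 0.012 the pin clears the tooth. A spring pulls it down (3 to 6 N): let go over the notches, it drops to 0.
- fan_lever (a joint): Angle of the lever on the fan's switch, rad, read in the same way: it starts off, within 0.1 of 0, and must stay off. The fan station has a like board and switch, but its machine is a white caged fan 165 mm across (top at z 210 mm). It stands beside the polisher, on either side of it (they swap places).

How it is judged:
By the outcome, as a careful person would: the job done as asked, in the order asked, and still so for the second after the job is handed in, with the robot touching nothing.
It also fails if it takes over 32 s, if anything falls off the work surface, if the arm or the gripper's body presses on something with over 40 N, if the wrist force passes 120 N, or if a joint passes its speed limit or range.

ROBOT

A 6-joint arm with a two-finger parallel gripper is mounted at the origin on the work surface. World frame = base frame: x ahead of the robot, y to its left, z up, the work surface at z = 0. Lengths are in m, angles in rad, forces in N, time in s.
With the tool pointing down it reaches from about 0.35 to 0.85 m from the base axis. Payload 8.1 kg.
Tool frame: the origin (TCP) lies midway between the tips of the shut fingers; the grasp point (between the pads) lies 19 mm behind it; z points along the fingers, x is the direction in which the jaws open and shut, and the axes are right-handed (so a half turn about z gives the same grasp; the last joint's range is limited). The gripper opens to 93 mm and grips with 3 to 60 N. Pads are 15 mm wide; open, the fingers measure 128 mm over their backs; the gripper's body (75 mm by 188 mm) begins 65 mm behind the grasp point.
Start: joints at [1.101, 0.13, 1.488, -0, 1.523, -0.085], TCP at [0.225, 0.556, 0.219] pointing down, gripper open.
Joint ranges: [-2.96, 2.96], [-0.89, 2.26], [0.02, 2.5], [-1.34, 4.48], [0, 2.73], [-2.66, 2.66]. Speed limits (rad/s): [2.39, 2.39, 2.79, 3.14, 3.14, 3.14].

INTERFACE

Orientations are given as a unit quaternion [w, x, y, z].
In Python, from workcell import observe, grab_frame, camera_params, close_job, masks_of, pinpoint gives the robot as it stands.
- The arm moves only by the tool send_rows, never from a script. Its argument "deltas" is a list of rows, each a list of 2 entries, a list of its own where there are three numbers: the shift along the world's x, y, z in mm, then the turn about the world's z in degrees. A call has 1 to 12 rows; each row shifts and turns the commanded pose from where the row before left it; what a row does not reach is not made up. A row lasts 1/12 s, in which the tool goes at most 41.7 mm and 7.16 degrees, less where a joint would pass 70% of its speed; a pose out of reach is approached as far as the arm can. A call with a gripper value outside its range is refused whole. "claw" is the opening in per cent of the stroke, from 0 (shut) to 100 (fully open), set as the call begins (left out, the last holds). The fingers move at their own pace and stop on an object; the grip force is fixed at half the most. Time passes only in rows, so rows that do not move let the fingers close. It gives the time, the measured TCP pose, the force and the opening at its end, in the units of the state.
- observe(): the state, without advancing time (a new reading comes with each control period).
- grab_frame(name): name is "scene" or "top" or "wrist"; returns (picture, depth): 400x640x3 uint8, red, green, blue; 400x640 float32, m along the optical axis (not along the pixel's ray), 0 where there is no reading.
- camera_params(name): a dict with "K" (3x3 intrinsics, pixels), "position" and "attitude" of the camera in the world; the wrist camera has in their place "T_tool_cam" (4x4, takes a point from camera to tool coordinates, whose origin is the TCP and whose axes are the tool frame's). Camera axes: x right, y down, z forward; pixel columns grow to the right and rows downward; lengths in m; the calibration is good to about 2 mm. A picture is of the moment at which its call begins: read the wrist's pose just before it. camera_params takes no time and is no camera call.
- close_job(): hands the job in, once; it reports no verdict.
Trained networks look in the newest picture that a camera, given by its name, has taken for a name from the list of things; names that differ only in an ending like _2 or _b are one class to them, and where a whole thing is asked for, a point or a joint stands for the part that bears it (a point fixed in the world has none). Each returns a list of dicts, best first, with "conf" (0 to 1); they miss things now and then, are a little off and sometimes report something else, mostly with a low value. They report only what shows in the picture. A call takes as long as a camera call.
- masks_of(camera, label): "mask" (400x640 bool, what is visible of it) and "bbox" ([left, top, right, bottom] in pixels, round what is visible of it).
- pinpoint(camera, label): "position" ([column, row] in pixels: a listed point, or the origin of a listed thing).
The state is a dict: "time": time; "joint_pos": joint angles; "qd": joint speeds; "effort": joint torques, N m; "tool_pos": TCP position; "orientation": TCP orientation; "ft_force": force on the tool from outside, world axes, zero at the start; "wrist_torque": the same for the moment, N m; "gripper_width": finger opening in m.
Only numpy, scipy, OpenCV 4.12 (cv2) and the standard library are available. Lean on these libraries where they do the work, as an engineer would, in place of code of your own. Each camera call takes 0.05 s, during which the arm holds its last target.

## Working session

There is one attempt and no reset: what is moved stays moved. The work goes in short steps, Python scripts to look and compute and a tool call to move; the robot and the scene stay as the last step left them, time stands still between calls to the robot, and variables do not carry over. Pictures are saved under pics/ and viewed, and the job is handed in when it is done.

Besides the shell and the picture viewer there is one more tool, called after "Emit:" as a command line: name --argument value ..., lists and objects as JSON in quotes. send_rows: Moves the arm, as the interface text tells. Its arguments: {"type":"object","properties":{"deltas":{"type":"array","items":{"type":"array"}},"claw":{"type":"number"}},"required":["deltas"]}

```bash
mkdir -p pics; ls; cat > h.py <<'E'
import numpy as np,cv2
from workcell import *
from scipy.spatial.transform import Rotation as R
def quat(q): return R.from_quat([q[1],q[2],q[3],q[0]]).as_matrix()
def cam(name,st=None):
    p=camera_params(name);K=np.array(p["K"])
    if "T_tool_cam" in p:
        T=np.eye(4);T[:3,:3]=quat(st["orientation"]);T[:3,3]=st["tool_pos"];T=T@np.array(p["T_tool_cam"])
        return K,T[:3,:3],T[:3,3]
    a=np.array(p["attitude"]);
    return K,(quat(a) if a.size==4 else a),np.array(p["position"])
def cloud(d,c):
    K,Rm,t=c;v,u=np.mgrid[:d.shape[0],:d.shape[1]]
    P=np.stack([(u-K[0,2])/K[0,0]*d,(v-K[1,2])/K[1,1]*d,d],-1)
    return P@Rm.T+t
def proj(X,c):
    K,Rm,t=c;p=(np.asarray(X)-t)@Rm;p=p@K.T;return p[...,:2]/p[...,2:]
def save(n,im): cv2.imwrite("pics/"+n,im[...,::-1])
E
python3 - <<'E'
from h import *
print(camera_params("top"),camera_params("scene"))
for n in ("top","scene"):
    im,d=grab_frame(n);save(n+"0.png",im);np.savez(n+"0",im=im,d=d)
    for l in ("polisher","polisher_lever","polisher_collar","fan_lever"):
        print(n,l,[(x["bbox"],round(x["conf"],2)) for x in masks_of(n,l)],[(x["position"],round(x["conf"],2)) for x in pinpoint(n,l)])
print(observe())
E
```

```text
pics
{'K': array([[510.3009475 ,   0.        , 321.06352739],
       [  0.        , 510.3009475 , 202.44138391],
       [  0.        ,   0.        ,   1.        ]]), 'position': array([ 0.3927481 , -0.05741986,  0.9857064 ]), 'attitude': array([-0.0591953 ,  0.70978554, -0.70002493,  0.05162844])} {'K': array([[481.27392507,   0.        , 319.35705655],
       [  0.        , 481.27392507, 203.87283363],
       [  0.        ,   0.        ,   1.        ]]), 'position': array([0.92983309, 0.50144945, 0.84939235]), 'attitude': array([-0.10338621,  0.29592586,  0.8921682 , -0.32523082])}
top polisher [([54.9, 128.1, 248.5, 267.5], 0.59)] [([201.3, 209.1], 0.92)]Traceback (most recent call last):
  File "<stdin>", line 6, in <module>
ValueError: it knows: polisher
```

```bash
python3 - <<'E'
from h import *
im,d=grab_frame("scene");save("scene0.png",im);np.savez("scene0",im=im,d=d)
print([(x["bbox"],round(x["conf"],2)) for x in masks_of("scene","polisher")],[(x["position"],round(x["conf"],2)) for x in pinpoint("scene","polisher")])
print(observe())
E
```

```text
[([341.3, 234.6, 507.3, 400.0], 0.76)] [([390.2, 288.4], 0.55)]
{'time': 0.35, 'joint_pos': array([ 1.10061947e+00,  1.30562127e-01,  1.48842261e+00, -1.94567282e-05,
        1.52298065e+00, -8.54057240e-02]), 'qd': array([-0.00062896, -0.00097074, -0.0004789 , -0.00119868, -0.00053205,
        0.00051845]), 'effort': array([-8.72832625e-04, -5.58962166e+01, -4.91245329e+01,  7.67095853e-02,
        2.80207687e-02, -1.28006627e-04]), 'tool_pos': array([0.22514823, 0.55603798, 0.21841593]), 'orientation': array([ 9.90829690e-05,  8.29260544e-01,  5.58862161e-01, -1.58145404e-04]), 'ft_force': array([-0.03101863, -0.57750838,  0.09925556]), 'wrist_torque': array([-0.02166685,  0.02435859, -0.03539606]), 'gripper_width': 0.09273439464972034}
```

View pics/top0.png

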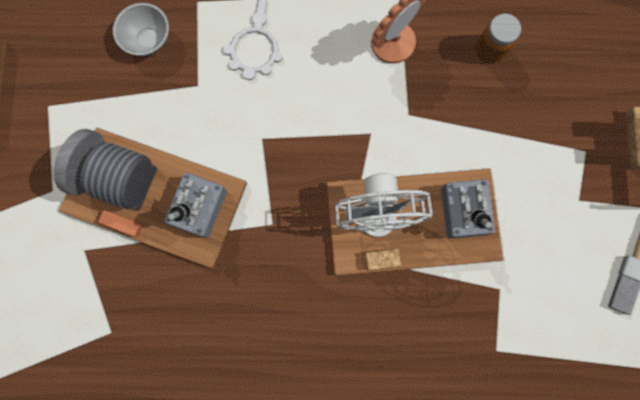

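View pics/scene0.png

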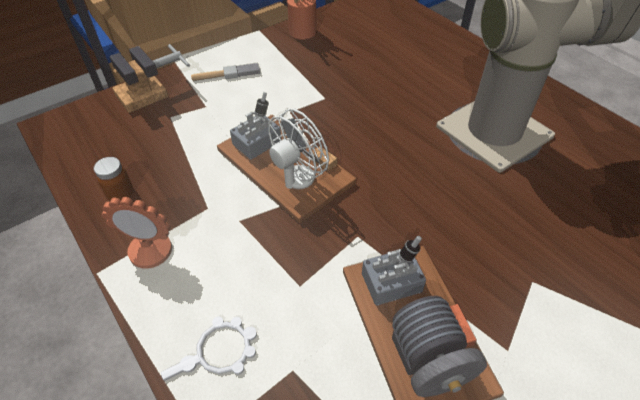

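```bash
python3 - <<'E'
from h import *
z=np.load("top0.npz");im,d=z["im"],z["d"];c=cam("top");P=cloud(d,c)
reg=np.zeros(d.shape,bool);reg[110:290,40:262]=1;reg&=d>0
for lo,hi in((.012,.028),(.06,.08)):
    m=reg&(P[...,2]>lo)&(P[...,2]<hi)
    if lo>.05: m[:,:160]=0
    m=cv2.morphologyEx(m.astype(np.uint8),cv2.MORPH_OPEN,np.ones((2,2)))>0
    Q=P[m]; print(lo,len(Q),np.median(Q[:,2]),cv2.minAreaRect((Q[:,:2]*1000).astype(np.float32)))
m=reg&(P[...,2]>.11);m[:,:160]=0
vs,us=np.nonzero(m)
Q=P[m]
print(np.c_[us,vs,np.round(Q*1000)][np.argsort(-Q[:,2])][:40])
K=c[0];o=[201.3,209.1]
ray=c[1]@np.array([(o[0]-K[0,2])/K[0,0],(o[1]-K[1,2])/K[1,1],1]);print("pin z0",c[2]-ray*c[2][2]/ray[2])
save("top_c.png",cv2.resize(im[120:280,40:260],None,fx=3.6,fy=3.6,interpolation=cv2.INTER_CUBIC))
E
```

```text
0.012 7822 0.01991133781122334 ((518.6459350585938, 179.97161865234375), (531.103759765625, 180.82955932617188), 70.85404968261719)
0.06 1575 0.0697353442957439 ((493.91455078125, 79.5826644897461), (325.7273864746094, 99.59442138671875), 70.558349609375)
[[169. 216. 498. 201. 159.]
 [173. 216. 498. 195. 158.]
 [173. 214. 501. 195. 158.]
 [171. 215. 500. 198. 158.]
 [172. 215. 500. 197. 158.]
 [172. 218. 495. 196. 158.]
 [173. 217. 496. 195. 158.]
 [171. 214. 501. 199. 158.]
 [170. 215. 500. 200. 157.]
 [171. 217. 496. 199. 157.]
 [172. 216. 498. 197. 156.]
 [172. 217. 497. 197. 156.]
 [174. 216. 498. 194. 156.]
 [173. 215. 500. 196. 156.]
 [171. 219. 493. 199. 156.]
 [170. 216. 498. 201. 155.]
 [170. 214. 502. 201. 155.]
 [174. 217. 497. 194. 155.]
 [172. 219. 493. 197. 155.]
 [173. 218. 495. 196. 155.]
 [171. 218. 495. 199. 155.]
 [174. 214. 502. 194. 155.]
 [174. 215. 500. 194. 155.]
 [170. 217. 497. 201. 155.]
 [169. 217. 497. 203. 154.]
 [172. 214. 502. 198. 154.]
 [175. 215. 500. 193. 154.]
 [171. 216. 498. 200. 153.]
 [175. 216. 499. 193. 153.]
 [169. 215. 500. 203. 153.]
 [175. 214. 502. 193. 153.]
 [170. 218. 495. 201. 153.]
 [172. 213. 504. 199. 152.]
 [174. 213. 504. 196. 151.]
 [174. 218. 496. 195. 151.]
 [173. 213. 504. 197. 151.]
 [175. 217. 497. 194. 150.]
 [176. 215. 501. 192. 150.]
 [175. 213. 504. 195. 148.]
 [177. 216. 500. 192. 146.]]
pin z0 [0.53235444 0.18838225 0.        ]
```

View pics/top_c.png

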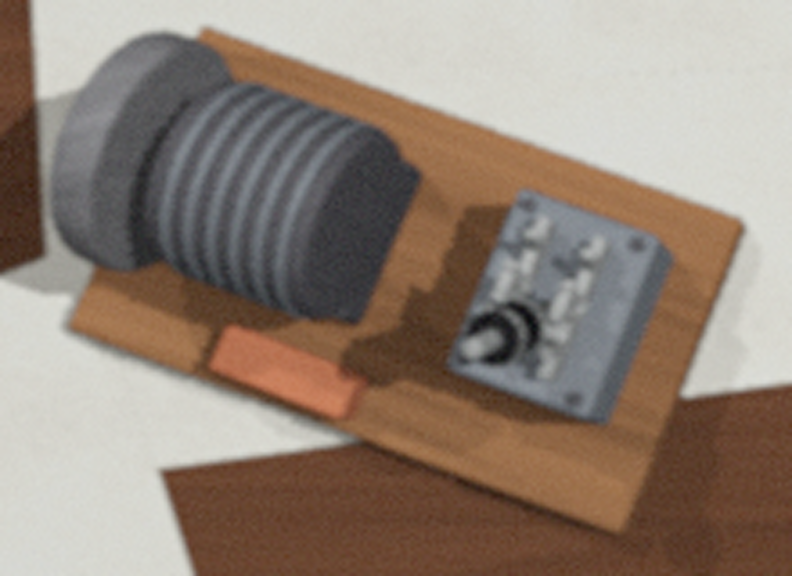

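```bash
python3 - <<'E'
from h import *
z=np.load("top0.npz");d=z["d"];c=cam("top");P=cloud(d,c)
def comp(m,seed):
    n,l,s,ce=cv2.connectedComponentsWithStats(m.astype(np.uint8));k=1+np.argmax(s[1:,4]);return l==k
m=(P[...,2]>.013)&(P[...,2]<.027)&(d>0);m[:110]=0;m[290:]=0;m[:,:40]=0;m[:,262:]=0
b=comp(cv2.morphologyEx(m.astype(np.uint8),cv2.MORPH_OPEN,np.ones((3,3))),0)
r=cv2.minAreaRect((P[b][:,:2]*1000).astype(np.float32));print(r,cv2.boxPoints(r))
m=(P[...,2]>.064)&(P[...,2]<.076)&(d>0);m[:160]=0;m[250:]=0;m[:,:160]=0;m[:,240:]=0
m=comp(m,0);r=cv2.minAreaRect((P[m][:,:2]*1000).astype(np.float32));print(r,P[m][:,2].mean(),m.sum())
# project into polisher frame w/ guess
for yaw in (-17.5,-18.5,-19.15,-20):
    a=np.radians(yaw);ex=np.array([np.cos(a),np.sin(a)]);ey=np.array([-np.sin(a),np.cos(a)])
    for n,mm in(("board",b),("hous",m)):
        q=P[mm][:,:2]*1000; X=q@ex;Y=q@ey
        pr=np.percentile
        print(yaw,n,np.round(pr(X,[.5,99.5]),1),np.round(pr(Y,[.5,99.5]),1))
# guide plate tops
g=(P[...,2]>.09)&(P[...,2]<.113)&(d>0);g[:160]=0;g[260:]=0;g[:,:160]=0;g[:,240:]=0
a=np.radians(-19);ex=np.array([np.cos(a),np.sin(a)]);ey=np.array([-np.sin(a),np.cos(a)])
q=P[g];print(np.round(np.c_[q[:,:2]@ex,q[:,:2]@ey,q[:,2]]*1000)[::4])
E
```

```text
((554.5946655273438, 278.46258544921875), (320.6433410644531, 180.2820587158203), 70.75749969482422) [[416.6529  156.80527]
 [586.863    97.39023]
 [692.53644 400.1199 ]
 [522.32635 459.53494]]
((532.68994140625, 185.87342834472656), (79.61476135253906, 99.81327819824219), 70.61357879638672) 0.06976991175768618 1522
-17.5 board [353.5 536.3] [272.5 589.5]
-17.5 hous [402.5 501.6] [297.9 376. ]
-18.5 board [347.6 527.2] [280.7 596.1]
-18.5 hous [396.7 495.6] [306.2 383.6]
-19.15 board [343.1 521.7] [285.8 600.5]
-19.15 hous [392.7 491.6] [311.2 388.7]
-20 board [335.8 515.6] [291.9 606.1]
-20 hous [387.5 486.5] [317.5 395.3]
[[472. 367.  93.]
 [472. 362.  94.]
 [470. 362.  95.]
 [465. 367.  90.]
 [472. 336.  93.]
 [471. 334.  93.]
 [469. 333.  94.]
 [466. 336.  92.]
 [451. 366. 104.]
 [465. 334.  91.]
 [450. 364. 105.]
 [448. 365. 103.]
 [445. 367. 106.]
 [447. 362. 103.]
 [444. 366. 102.]
 [447. 361.  97.]
 [443. 361. 105.]
 [453. 334. 107.]
 [440. 363. 107.]
 [450. 337. 105.]
 [437. 368. 107.]
 [439. 361. 107.]
 [448. 337. 104.]
 [451. 331. 103.]
 [437. 362. 106.]
 [447. 336. 106.]
 [450. 332.  97.]
 [435. 361. 107.]
 [445. 335. 106.]
 [448. 331.  96.]
 [443. 336. 105.]
 [446. 332.  98.]
 [431. 367. 101.]
 [442. 334. 104.]
 [445. 332.  90.]
 [439. 337. 104.]
 [441. 331. 102.]
 [437. 335. 109.]
 [440. 333.  94.]
 [436. 335. 105.]
 [438. 331.  95.]
 [433. 336. 106.]
 [436. 332.  96.]
 [428. 338. 110.]
 [431. 335. 100.]
 [429. 335. 101.]
 [431. 330.  98.]
 [428. 334.  99.]
 [430. 327. 100.]
 [425. 334. 100.]
 [428. 328.  98.]
 [424. 334. 101.]
 [426. 328.  98.]
 [417. 337. 113.]
 [416. 339. 104.]
 [420. 333.  92.]
 [417. 335.  93.]
 [415. 334.  93.]]
```

Emit:
send_rows --deltas '[[[23.2,-30,-1],0.23],[[23.2,-30,-1],0.23],[[23.2,-30,-1],0.23],[[23.2,-30,-1],0.23],[[23.2,-30,-1],0.23],[[23.2,-30,-1],0.23],[[23.2,-30,-1],0.23],[[23.2,-30,-1],0.23],[[23.2,-30,-1],0.23],[[23.2,-30,-1],0.23],[[23.2,-30,-1],0.23],[[23.2,-30,-1],0.23]]' --claw 100

```text
time: 1.35
tool_pos: [0.5045, 0.1945, 0.2068]
orientation: [0.0, 0.816, 0.579, 0.0]
ft_force: [0.5, -0.3, 0.8]
gripper_width: 0.0933
```

Emit:
send_rows --deltas '[[[0,0,0],0],[[0,0,0],0],[[0,0,0],0]]'

```text
time: 1.6
tool_pos: [0.5034, 0.1963, 0.2065]
orientation: [-0.0, 0.816, 0.578, -0.0]
ft_force: [0.2, -0.1, -0.3]
gripper_width: 0.0932
```

```bash
python3 - <<'E'
from h import *
st=observe();print(st["time"],st["tool_pos"],st["orientation"],st["ft_force"])
im,d=grab_frame("wrist");c=cam("wrist",st);P=cloud(d,c)
np.savez("w1",im=im,d=d)
a=np.radians(-19.3);o=np.array([.5327,.1857,0])
Rm=np.array([[np.cos(a),-np.sin(a),0],[np.sin(a),np.cos(a),0],[0,0,1]])
L=((P-o)@Rm)*1000
m=(d>0)&(L[...,2]>112)&(L[...,2]<175)&(abs(L[...,1])<20)&(abs(L[...,0])<70)
q=L[m];print(len(q))
for lo in range(112,165,5):
    s=q[(q[:,2]>=lo)&(q[:,2]<lo+5)]
    if len(s):print(lo,len(s),np.round(s.min(0)),np.round(s.max(0)),np.round(np.median(s,0)))
for t in (.3,.385,.42):
  X=np.array([[-s*np.sin(t),0,55+s*np.cos(t)] for s in(52,86,108)])/1000@Rm.T+o
  im=im.copy()
  for p in proj(X,c): cv2.circle(im,tuple(int(v) for v in np.round(p)),3,(255,0,0) if t==.385 else (0,255,0),1)
save("w1.png",im)
E
```

```text
1.6 [0.50336264 0.19630276 0.20654285] [-3.09326349e-04  8.15834567e-01  5.78285268e-01 -1.14347555e-04] [ 0.22510191 -0.1370954  -0.27760625]
853
122 2 [-44.  -3. 127.] [-42.   8. 127.] [-43.   2. 127.]
127 121 [-44. -14. 127.] [-30.  15. 132.] [-42.  -0. 131.]
132 398 [-44. -14. 132.] [-17.  15. 137.] [-33.  -0. 135.]
137 214 [-31. -12. 137.] [-17.  12. 140.] [-24.   1. 138.]
147 1 [-32.   1. 148.] [-32.   1. 148.] [-32.   1. 148.]
152 100 [-44.  -4. 153.] [-34.   5. 157.] [-40.   1. 156.]
157 17 [-42.  -3. 157.] [-36.   4. 158.] [-37.  -0. 157.]
```

View pics/w1.png

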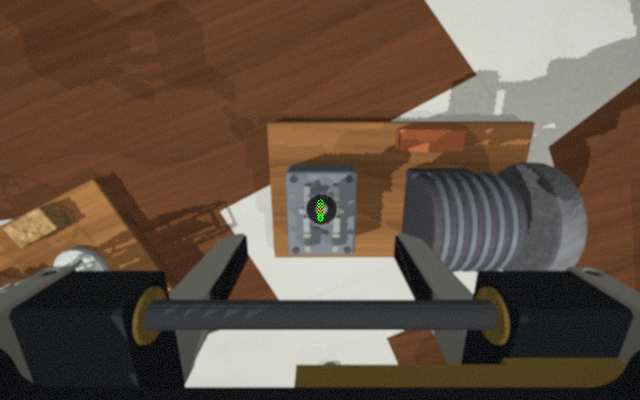

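Emit:
send_rows --deltas '[[[0.5,-0.3,-24],0],[[0.5,-0.3,-24],0],[[0,0,-24],0],[[0,0,-16],0],[[0,0,-6],0],[[0,0,0],0],[[0,0,0],0]]'

```text
time: 2.23
tool_pos: [0.5044, 0.1965, 0.1134]
orientation: [0.0, 0.815, 0.579, 0.0]
ft_force: [-0.2, 0.3, 1.2]
gripper_width: 0.0931
```

Emit:
send_rows --deltas '[[[0,0,0],0],[[0,0,0],0],[[0,0,0],0],[[0,0,0],0],[[0,0,0],0],[[0,0,0],0],[[0,0,0],0],[[0,0,0],0]]' --claw 0

```text
time: 2.9
tool_pos: [0.5046, 0.1955, 0.1126]
orientation: [-0.0, 0.816, 0.579, -0.0]
ft_force: [-0.6, 0.7, -0.4]
gripper_width: 0.0445
```

Emit:
send_rows --deltas '[[[0,0,0],0],[[0,0,0],0],[[0,0,0],0],[[0,0,0],0],[[0,0,0],0],[[0,0,0],0]]'

```text
time: 3.4
tool_pos: [0.5047, 0.1959, 0.1127]
orientation: [-0.0, 0.816, 0.579, 0.0]
ft_force: [2.3, 2.9, -1.4]
gripper_width: 0.0272
```

Emit:
send_rows --deltas '[[[-1,0.3,2.6],0],[[-1,0.4,2.7],0],[[-1,0.3,2.6],0],[[-1,0.4,2.7],0],[[-1,0.3,2.6],0],[[-1,0.4,2.7],0],[[0,0,0],0],[[0,0,0],0]]'

```text
time: 4.07
tool_pos: [0.4988, 0.1979, 0.1284]
orientation: [0.0, 0.816, 0.579, 0.0]
ft_force: [4.5, 4.6, -4.0]
gripper_width: 0.027
```

```bash
python3 - <<'E'
from h import *
st=observe();print(st["time"],st["tool_pos"],st["ft_force"],st["gripper_width"])
im,d=grab_frame("scene");save("s2.png",cv2.resize(im[180:320,320:520],None,fx=4,fy=4,interpolation=cv2.INTER_CUBIC))
E
```

```text
4.0667 [0.49882299 0.19786441 0.1283719 ] [ 4.53946789  4.59789017 -4.03369253] 0.027000395540580147
```

View pics/s2.png

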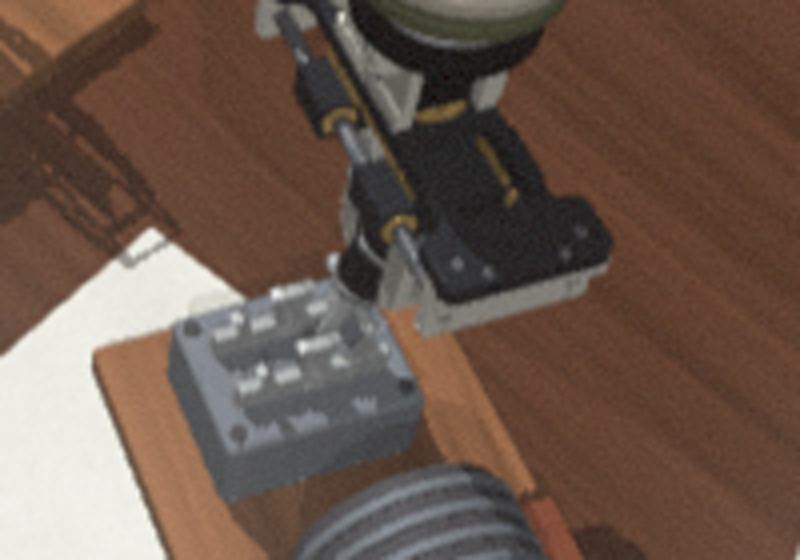

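Emit:
send_rows --deltas '[[[3,-1,1.6],0],[[3,-1.1,1.5],0],[[4.6,-1.6,1.3],0],[[4.6,-1.6,1.2],0],[[4.6,-1.6,0.8],0],[[4.7,-1.7,0.7],0],[[4.7,-1.6,0.4],0],[[4.7,-1.7,0.1],0],[[0,0,0],0]]'

```text
time: 4.87
tool_pos: [0.5317, 0.1863, 0.1348]
orientation: [-0.001, 0.816, 0.579, -0.001]
ft_force: [1.1, 6.6, -5.1]
gripper_width: 0.0273
```

Emit:
send_rows --deltas '[[[4.7,-1.7,-0.1],0],[[4.7,-1.6,-0.4],0],[[4.7,-1.7,-0.7],0],[[4.6,-1.6,-0.8],0],[[4.6,-1.6,-1.2],0],[[4.6,-1.6,-1.3],0],[[5.3,-1.9,-1.9],0],[[0,0,0],0],[[0,0,0],0]]'

```text
time: 5.62
tool_pos: [0.5644, 0.1749, 0.1283]
orientation: [-0.001, 0.815, 0.579, -0.001]
ft_force: [-0.3, 6.1, -5.5]
gripper_width: 0.0273
```

```bash
cat > look.py <<'E'
from h import *
import sys
st=observe();print(st["time"],st["tool_pos"],st["ft_force"],st["wrist_torque"],st["gripper_width"])
im,d=grab_frame("scene");save(sys.argv[1],cv2.resize(im[180:320,320:520],None,fx=4,fy=4,interpolation=cv2.INTER_CUBIC))
c=cam("scene");P=cloud(d,c)
a=np.radians(-19.3);o=np.array([.5327,.1857,0])
Rm=np.array([[np.cos(a),-np.sin(a),0],[np.sin(a),np.cos(a),0],[0,0,1]])
L=((P-o)@Rm)*1000
m=(d>0)&(L[...,2]>109)&(L[...,2]<175)&(abs(L[...,1])<12)&(abs(L[...,0])<70)
q=L[m];print(len(q))
for lo in range(110,165,5):
    s=q[(q[:,2]>=lo)&(q[:,2]<lo+5)]
    if len(s):print(lo,len(s),np.round(s.min(0)),np.round(s.max(0)),np.round(np.median(s,0)))
E
python3 look.py s3.png
```

```text
5.6167 [0.56440148 0.17487545 0.12826219] [-0.27840911  6.08439823 -5.53832637] [1.26083386 0.22174315 0.01183193] 0.027346949597383277
49
110 1 [ 35.   2. 113.] [ 35.   2. 113.] [ 35.   2. 113.]
115 1 [ 36.  -1. 117.] [ 36.  -1. 117.] [ 36.  -1. 117.]
120 1 [ 38.   6. 124.] [ 38.   6. 124.] [ 38.   6. 124.]
130 3 [ 38.   8. 131.] [ 39.  11. 134.] [ 39.   9. 134.]
135 3 [ 42.   3. 136.] [ 45.   9. 138.] [ 43.   7. 138.]
140 29 [ 37.  -4. 140.] [ 46.  11. 145.] [ 43.   4. 143.]
145 10 [ 37.   2. 145.] [ 42.  10. 148.] [ 39.   6. 146.]
150 1 [ 39.   4. 153.] [ 39.   4. 153.] [ 39.   4. 153.]
```

View pics/s3.png

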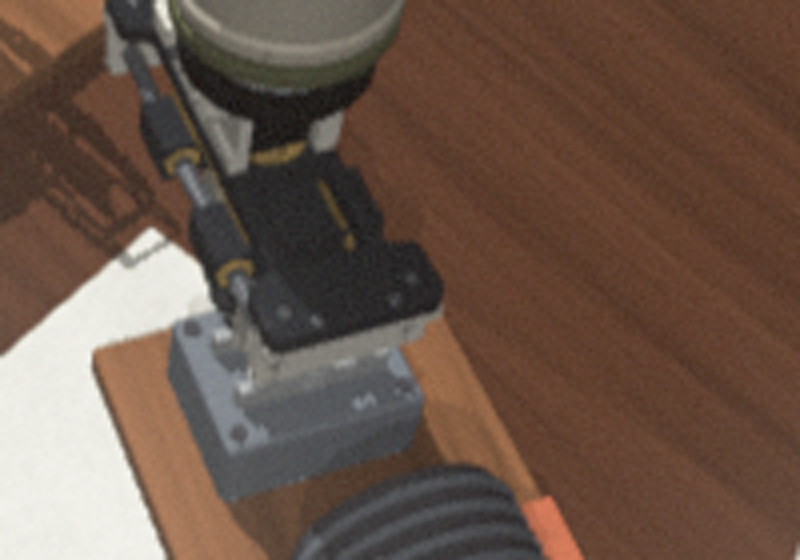

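Emit:
send_rows --deltas '[[[1.9,-0.7,-0.8],0],[[1.9,-0.7,-0.8],0],[[0,0,0],0]]'

```text
time: 5.92
tool_pos: [0.5673, 0.1739, 0.1266]
orientation: [-0.002, 0.815, 0.579, -0.002]
ft_force: [-4.5, 7.4, -3.2]
gripper_width: 0.0274
```

Emit:
send_rows --deltas '[[[1.9,-0.6,-0.8],0],[[0,0,0],0],[[0,0,0],0]]'

```text
time: 6.17
tool_pos: [0.5673, 0.1739, 0.1254]
orientation: [-0.003, 0.815, 0.579, -0.003]
ft_force: [-12.0, 9.3, 1.0]
gripper_width: 0.027
```

Emit:
send_rows --deltas '[[[0,0,0],0],[[0,0,0],0],[[0,0,0],0],[[0,0,0],0],[[0,0,0],0],[[0,0,0],0],[[0,0,0],0],[[0,0,0],0]]' --claw 80

```text
time: 6.83
tool_pos: [0.5715, 0.1719, 0.1274]
orientation: [0.0, 0.816, 0.579, 0.0]
ft_force: [-0.4, -0.2, -0.6]
gripper_width: 0.0729
```

Emit:
send_rows --deltas '[[[0,0,8],0],[[0,0,16],0],[[0,0,24],0],[[0,0,24],0],[[0,0,16],0],[[0,0,0],0],[[0,0,0],0]]'

```text
time: 7.42
tool_pos: [0.5723, 0.1722, 0.217]
orientation: [0.001, 0.816, 0.579, 0.001]
ft_force: [0.0, 0.2, 0.1]
gripper_width: 0.0747
```

```bash
python3 look.py s4.png; python3 - <<'E'
from h import *
st=observe();im,d=grab_frame("wrist");c=cam("wrist",st);P=cloud(d,c)
a=np.radians(-19.3);o=np.array([.5327,.1857,0])
Rm=np.array([[np.cos(a),-np.sin(a),0],[np.sin(a),np.cos(a),0],[0,0,1]])
L=((P-o)@Rm)*1000
m=(d>0)&(L[...,2]>112)&(L[...,2]<175)&(abs(L[...,1])<20)&(abs(L[...,0])<70)
q=L[m]
for lo in range(112,165,5):
    s=q[(q[:,2]>=lo)&(q[:,2]<lo+5)]
    if len(s):print(lo,len(s),np.round(s.min(0)),np.round(s.max(0)),np.round(np.median(s,0)))
save("w4.png",cv2.resize(im[130:290,220:440],None,fx=3.6,fy=3.6,interpolation=cv2.INTER_CUBIC))
E
```

```text
7.4167 [0.57228093 0.17220864 0.21700076] [0.03585796 0.21484469 0.0716563 ] [ 0.02626174 -0.04583942 -0.05147044] 0.07468676836708614
218
110 14 [  6.  -0. 111.] [ 34.  12. 115.] [ 10.  10. 113.]
115 8 [  9.   0. 116.] [ 36.  12. 119.] [ 13.   9. 118.]
120 8 [ 12.   5. 120.] [ 38.  12. 124.] [ 15.   9. 123.]
125 32 [ 14.  -6. 125.] [ 44.  12. 130.] [ 39.   4. 128.]
130 38 [ 19.  -9. 130.] [ 43.  12. 135.] [ 37.   6. 132.]
135 68 [ 17. -11. 135.] [ 38.  12. 140.] [ 25.   4. 137.]
140 13 [ 20.  -2. 140.] [ 41.   6. 145.] [ 31.   4. 142.]
145 9 [ 33.   3. 146.] [ 41.   6. 150.] [ 36.   5. 148.]
150 22 [ 35.  -4. 150.] [ 44.   7. 155.] [ 40.   2. 154.]
155 4 [ 38.  -0. 155.] [ 43.   4. 156.] [ 40.   4. 156.]
112 108 [  8. -13. 112.] [ 24.  13. 117.] [ 11.   0. 114.]
117 99 [ 10. -13. 117.] [ 28.  14. 122.] [ 14.   0. 120.]
122 97 [ 13. -13. 122.] [ 39.  13. 127.] [ 16.   1. 125.]
127 173 [ 15. -14. 127.] [ 43.  15. 132.] [ 26.  -1. 130.]
132 373 [ 17. -13. 132.] [ 37.  15. 137.] [ 28.   1. 135.]
137 149 [ 19.  -9. 137.] [ 37.  10. 142.] [ 24.   0. 138.]
142 44 [ 32.  -4. 142.] [ 38.   5. 147.] [ 34.   1. 145.]
147 58 [ 34.  -4. 147.] [ 45.   5. 152.] [ 36.   0. 149.]
152 89 [ 35.  -4. 152.] [ 45.   5. 155.] [ 40.   0. 153.]
```

View pics/s4.png

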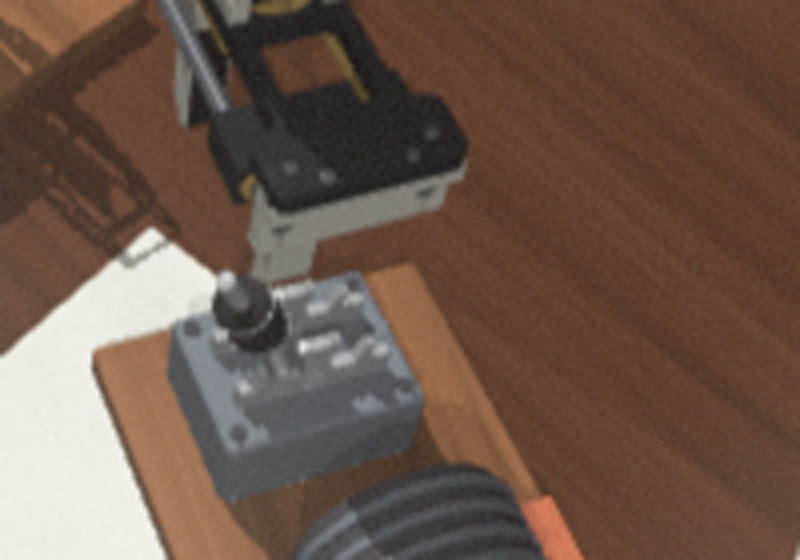

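View pics/w4.png

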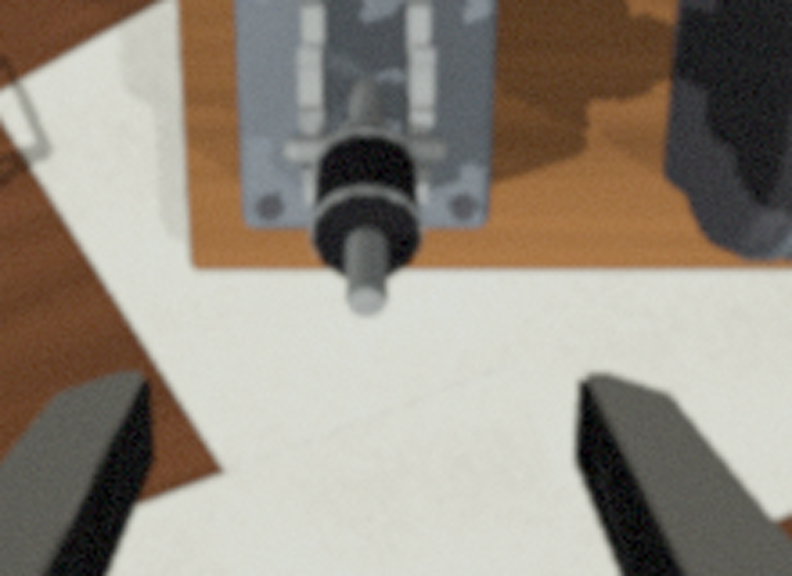

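```bash
python3 -c "
from workcell import *
print(close_job())"
```

```text
the job is handed in; nothing more can be done
None
```

The polisher's switch is flipped to on and I handed the job in at about 7.5 s of the 32 s allowed.

I gripped the collar across the polisher's y axis and lifted it about 17 mm along the lever. I then swung the lever over in an arc until the far stop pushed back with about 12 N, opened the fingers there, and backed off straight up.

**Last checks:**
- **Lever:** its end measured about 40 mm to +x at z ≈ 154 mm, so it leans about 0.38 rad, a joint angle of about 0.80 (0.72 is needed).
- **Collar:** its top face measured about z 134 mm, which matches the collar fully down. In the wrist picture its cross-pin lies across both guide plates at the far notches.
- **Forces:** the wrist force never read above about 16 N and was near zero at the end, with the gripper about 60 mm clear of the lever.
- **Fan:** the arm never went near the fan's switch. I did not measure the fan lever again at the end.

No check failed or disagreed.

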